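# Stand the wound copper coil in the V-groove rest

### The arm

A 6-joint arm with a two-finger parallel gripper is mounted at the origin on a cart in front of the work surface, level with it; the furniture and walls round the work are solid. World frame = base frame: x ahead of the robot, y to its left, z up, the work surface at z = 0. Lengths are in mm, angles in rad, forces in N, time in s.
With the tool pointing down it reaches from about 300 to 775 mm from the base axis. Payload 14.6 kg.
Tool frame: the origin (TCP) lies midway between the tips of the shut fingers; the grasp point (between the pads) lies 19 mm behind it; z points along the fingers, y is the line along which they close (so a half turn about z gives the same grasp; the last joint's range is limited). The gripper opens to 94 mm and grips with 3 to 60 N. Pads are 16 mm wide; open, the fingers measure 119 mm over their backs; the gripper's body (75 mm by 177 mm) begins 78 mm behind the grasp point.
Start: joints at [-1.334, 0.3, 1.521, -0, 1.321, -0.067], TCP at [164.525, -524.806, 205.446] pointing down, gripper open.
Joint ranges: [-3.03, 3.03], [-0.79, 2.21], [0.23, 2.52], [-1.04, 4.18], [0, 3.07], [-2.55, 2.55]. Speed limits (rad/s): [2.22, 2.22, 2.57, 3.14, 3.14, 3.14].

### API

Orientations are given as [roll, pitch, yaw] about the fixed x, y, z axes, in that order (R = Rz(yaw) Ry(pitch) Rx(roll)).
In Python, from cell import manip, camera gives the robot as it stands.
- The arm moves only by the tool move_arm, never from a script. Its arguments are lists of equal length, an entry for each row: "dp": the shift along the world's x, y, z in mm, a list of three; "rotation": the turn, a rotation vector about the world's x, y, z in rad, a list of three; "hand": the opening, from 0 (shut) to 1 (fully open). A call has 1 to 10 rows; each row shifts and turns the commanded pose from where the row before left it; what a row does not reach is not made up. A row lasts 1/8 s, in which the tool goes at most 62.5 mm and 10.7 degrees, less where a joint would pass 70% of its speed; a pose out of reach is approached as far as the arm can. A call with a gripper value outside its range is refused whole. The fingers move at their own pace and stop on an object; "newtons" is the grip in N (left out, the last holds). Time passes only in rows, so rows that do not move let the fingers close. It gives the time, the measured TCP pose, the force, the opening and the grip force at its end, in the units of the state.
- manip.read_state(): the state, without advancing time (a new reading comes with each control period).
- camera(name): name is "side" or "top"; returns a dict with "image" (384x512x3 uint8, red, green, blue), "fx", "fy", "cx", "cy" (pixels), "R" (3x3) and "t" (3): a world point X has camera coordinates R X + t. Camera axes: x right, y down, z forward; pixel columns grow to the right and rows downward; lengths in mm; the calibration is good to about 2 mm. A picture is of the moment at which its call begins. There is no depth.
- manip.sign_off(): hands the job in; it is judged then, once.
The state is a dict: "clock": time; "joints": joint angles; "qd": joint speeds; "effort": joint torques, N m; "eef_pos": TCP position; "eef_rot": TCP orientation; "wrist_force": force on the tool from outside, world axes, zero at the start; "moment": the same for the moment, N m; "finger_gap": finger opening in mm; "finger_force": force on a finger pad.
Only numpy, scipy, OpenCV 4.12 (cv2) and the standard library are available. Lean on these libraries where they do the work, as an engineer would, in place of code of your own. Each camera call takes 0.05 s, during which the arm holds its last target. There are 200 camera calls.

### The job

Put the bobbin wound with bare copper wire, which stands on its rim on the bench and rolls away if nudged, into the green V-groove rest ready for testing: still on its rim, its axle along the groove, about the middle of the groove's length. Lower it into the groove before letting go, so that it cannot roll off, and leave it resting there. Leave the blue taped coil and the empty black bobbin where they stand.

Things in the scene. Friction and masses are not known exactly. Their poses are not given: they have to be found in the camera images.
- copper_coil: the coil to move: black bobbin wound with bare copper-coloured wire, 44 mm in diameter and 24 mm wide, standing on its rim on the bench, so it rolls easily to either side of its axle line. About 50 g. Origin at the centre of one flat flange face; its z axis is the axle, level at the start, through the coil to the other face, 24 mm away. A grasp across the two faces does not set it rolling.
- copper_coil_center (a point): centre of the copper coil, on its axle midway between the flange faces; 22 mm above the bench at the start. Axes as copper_coil. The tall winding machine with its spindles stands on the left (x above 0.33, y above 0.40 m): coming from the left side, pass in front of it, nearer the robot.
- blue_coil_center (a point): centre of the coil covered with blue tape, 44 mm in diameter and 24 mm wide, standing on its rim on the bench, so it rolls easily to either side of its axle line; leave it alone. Axle = its z axis.
- empty_bobbin_center (a point): centre of the empty all-black bobbin, 44 mm in diameter and 24 mm wide, standing on its rim on the bench, so it rolls easily to either side of its axle line; leave it alone. Axle = its z axis.
- coil_rest: the rest, fixed to the bench: aluminium base 92 mm (x) by 110 mm (y), 10 mm thick, with two green plates forming an open V-groove along its y axis, 110 mm long, open above and at both ends. Walls at 45 degrees; the bottom line is 12 mm and the upper edges 37 mm above the bench, 51 mm apart inside, 60 mm outside. Origin on the bench under its middle, z up.
- rest_seat (a point): where the coil's centre lies when it rests in the middle of the groove, 43 mm above the bench, on the groove's centre line; the coil's underside is then 21 mm above the bench and fingers reaching down beside the flange faces hang inside the groove. Axes as coil_rest.
Things that resemble listed ones, but are neither listed nor needed, are in the scene too. What is shaped like the copper_coil but purple or yellow is not meant.

How it is judged:
By the outcome, as a careful person would: the job done as asked, in the order asked, and still so for the second after the job is handed in, with the robot touching nothing.
It also fails if it takes over 37 s, if anything falls off the work surface, if the arm or the gripper's body presses on something with over 40 N, if the wrist force passes 120 N, or if a joint passes its speed limit or range.

## Working session

There is one attempt and no reset: what is moved stays moved. The work goes in short steps, Python scripts to look and compute and a tool call to move; the robot and the scene stay as the last step left them, time stands still between calls to the robot, and variables do not carry over. Pictures are saved under pics/ and viewed, at most 10 in all, crops included, and the job is handed in when it is done.

Besides the shell and the picture viewer there is one more tool, called after ">>>" in YAML: its name, and indented under it one key for each argument. move_arm: Moves the arm, as the interface text tells. Its arguments: {"type":"object","properties":{"dp":{"type":"array","items":{"type":"array","items":{"type":"number"}}},"rotation":{"type":"array","items":{"type":"array","items":{"type":"number"}}},"hand":{"type":"array","items":{"type":"number"}},"newtons":{"type":"number"}},"required":["dp","rotation","hand"]}

```bash
mkdir -p pics; python3 - <<'E'
from cell import manip,camera
import cv2,pickle
for n in("top","side"):
    c=camera(n);pickle.dump(c,open(n+'.pkl','wb'));cv2.imwrite(f'pics/{n}1.png',c['image'][:,:,::-1])
    print(n,c['fx'],c['cx'],c['cy'],c['R'],c['t'])
print(manip.read_state())
E
```

```text
top 438.21924669495115 255.46100627486896 188.7160829110657 [[ 0.01360674 -0.99977496  0.01627521]
 [-0.98641367 -0.01608634 -0.16349095]
 [ 0.16371597 -0.01382951 -0.98641058]] [ 31.18842064 531.65203355 828.84513085]
side 389.748017811683 256.89201348238277 194.57709187173646 [[-0.87635466 -0.48150676  0.01239993]
 [-0.29844759  0.52261582 -0.79862491]
 [ 0.37806289 -0.70357939 -0.60170134]] [480.23839462 161.37778306 748.43741124]
{'clock': 0.1, 'joints': array([-1.33360902e+00,  3.00451068e-01,  1.52147167e+00,  2.27169708e-06,
        1.32071024e+00, -6.66002701e-02]), 'qd': array([ 1.15021566e-05, -1.98717799e-03, -1.09456337e-03,  8.53787131e-05,
        3.62020994e-05, -1.89909753e-03]), 'effort': array([ 1.50718690e-03, -5.32643723e+01, -3.53282583e+01,  7.09455600e-02,
        2.35177344e-02, -5.70380394e-05]), 'eef_pos': array([ 164.47099111, -524.60254287,  204.94360454]), 'eef_rot': array([-3.14055479e+00, -7.14297128e-05,  3.03786972e-01]), 'wrist_force': array([-1.03705151, -0.33104996, -0.33732766]), 'moment': array([-0.00245114, -0.01141317,  0.03221177]), 'finger_force': 0.0, 'finger_gap': 93.82175706031238}
```

View pics/top1.png

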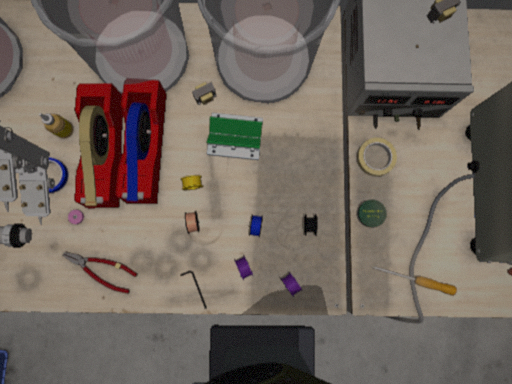

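View pics/side1.png

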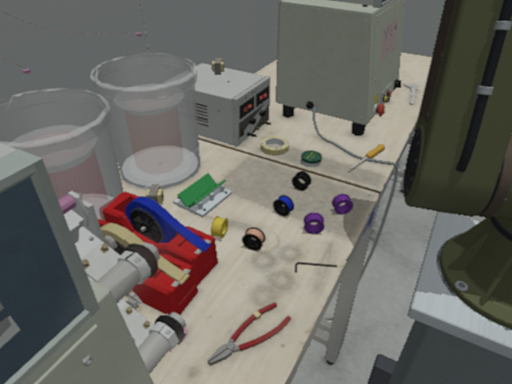

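The top view shows the copper coil at (192,222), blue coil at (256,225), empty bobbin at (310,224), yellow decoy at (191,183) and the rest at (235,137). In the side view the copper coil is at (254,238) and the rest at (203,193).

```bash
cat > h.py <<'E'
import numpy as np,cv2
def onplane(c,uv,z):
    d=c['R'].T@np.array([(uv[0]-c['cx'])/c['fx'],(uv[1]-c['cy'])/c['fy'],1]);o=-c['R'].T@c['t']
    return o+d*(z-o[2])/d[2]
def proj(c,X):
    p=c['R']@np.array(X,float)+c['t'];return p[0]/p[2]*c['fx']+c['cx'],p[1]/p[2]*c['fy']+c['cy']
E
python3 - <<'E'
import pickle,cv2,numpy as np
from h import *
T=pickle.load(open('top.pkl','rb'));S=pickle.load(open('side.pkl','rb'))
for c,z,b in((T,'top',(150,100,340,250)),(S,'side',(160,160,320,260))):
    x0,y0,x1,y1=b;im=c['image'][y0:y1,x0:x1]
    cv2.imwrite(f'pics/{z}_crop.png',cv2.resize(im[:,:,::-1],None,fx=4,fy=4,interpolation=cv2.INTER_CUBIC))
im=T['image'];hsv=cv2.cvtColor(im,cv2.COLOR_RGB2HSV)
print('gray',im[222,192],hsv[222,192],im[210,150])
# green plates in top
m=cv2.inRange(hsv,(50,100,40),(80,255,255));m[:, :195]=0;m[:,280:]=0
n,l,s,ce=cv2.connectedComponentsWithStats(m);
for i in range(1,n):
    if s[i,4]>50:print('green',s[i],ce[i],cv2.minAreaRect(np.argwhere(l==i)[:,::-1].astype(np.float32)),onplane(T,ce[i],25))
# dark flange+copper blob near copper
r=im[205:240,175:212].astype(int)
v=r.max(2);print('\n'.join(''.join('%4d'%k for k in row) for row in v[3:33,4:30]))
for uv in((192,222),(256,225),(310,224),(191,183)):print(uv,onplane(T,uv,22).round(1))
E
```

```text
gray [167 131 106] [ 12  93 167] [157 143 123]
green [ 207  117   55   31 1314] [234.53424658 132.11111111] ((234.1452178955078, 132.12054443359375), (52.34239196777344, 26.69462013244629), 6.009006023406982) [652.60881168  83.94391073  25.        ]
 166 162 166 165 164 164 163 163 161 167 164 162 165 166 164 164 162 166 162 165 161 160 161 156 158 152
 161 163 165 163 165 162 163 165 163 165 166 164 166 163 167 166 162 160 162 162 162 160 155 153 152 149
 166 166 163 165 168 163 164 163 166 169 164 164 166 171 166 151 131 135 160 160 162 156 152 148 150 151
 168 164 163 168 167 161 156 160 161 160 158 164 163 163 156 117  80 101 148 156 153 149 153 149 151 148
 162 165 164 166 161 138 104 116 145 136 135 136 135 129 122  84  40  72 142 152 151 157 158 157 154 150
 162 163 163 166 160 125  70  89 118 113 113 119 118 119 111  84  35  49 114 154 156 160 157 156 152 155
 164 164 165 163 159 124  75 104 121 118 126 123 130 131 130 102  45  35  99 155 164 160 162 156 157 156
 165 165 163 161 157 120  82 125 136 133 135 136 134 145 148 130  66  20  88 154 166 158 160 154 155 159
 159 159 1
[... 1723 characters left out ...]
130 140 147 150 149 140 117 135 152 150 158 154 154
 130 129 126 127 130 130 131 127 104  66  79 118 132 139 155 157 161 157 154 145 151 152 150 154 156 153
 131 129 131 137 133 133 131 128 120 107 105 124 131 137 148 156 158 156 152 151 151 156 157 153 158 154
 140 144 138 138 139 134 132 130 128 119 115 115 129 133 147 149 153 155 151 152 157 155 152 157 159 160
 143 147 143 146 145 134 131 130 135 127 120 114 121 135 138 143 149 151 156 154 152 157 159 155 158 161
 146 145 144 142 140 141 133 131 133 132 124 115 122 133 139 142 142 151 151 160 159 161 161 163 163 160
(192, 222) [464.8 165.5  22. ]
(256, 225) [460.7  36.7  22. ]
(310, 224) [464.3 -72.2  22. ]
(191, 183) [544.4 170.5  22. ]
```

View pics/top_crop.png

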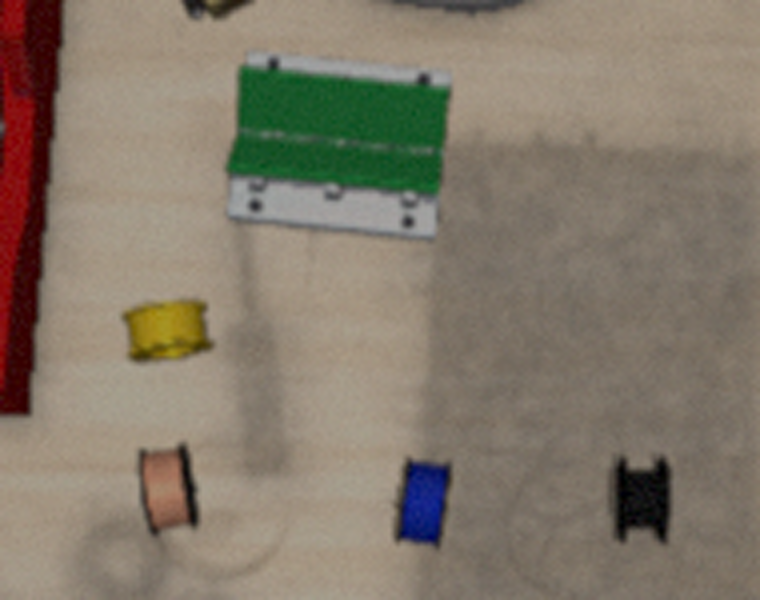

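View pics/side_crop.png

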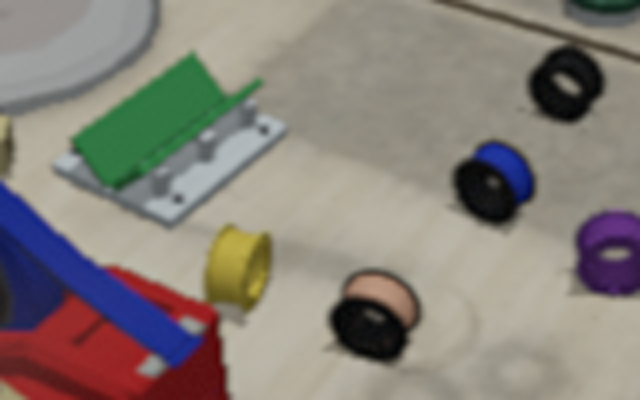

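```bash
python3 - <<'E'
import pickle
from h import *
T=pickle.load(open('top.pkl','rb'));S=pickle.load(open('side.pkl','rb'))
ct=lambda u,v:(150+(u-1.5)/4,100+(v-1.5)/4)
P=[onplane(T,ct(*p),22) for p in((142,452),(153,530),(184,445),(195,525))]
c=np.mean(P,0);d=P[0]-P[1]+P[2]-P[3];print('copper',c.round(1),'yaw',np.degrees(np.arctan2(d[1],d[0])),[p.round(1)for p in P])
# base plate corners (z=10) and green outer edges (z=37), groove (z=12)
g=[onplane(T,ct(*p),12) for p in((243,133),(443,151))]
d=g[0]-g[1];print('groove',np.mean(g,0).round(1),np.linalg.norm(d),'yaw',np.degrees(np.arctan2(-d[0],d[1])))
e=[onplane(T,ct(*p),37) for p in((240,66),(450,87),(230,172),(438,193))];print('upper',np.mean(e,0).round(1),[p.round(1) for p in e])
b=[onplane(T,ct(*p),10) for p in((247,52),(451,71),(229,217),(435,237))];print('base',np.mean(b,0).round(1),[p.round(1) for p in b])
q=np.mean(g,0);
for X in(c,q,[*q[:2],43]):
    u=proj(S,X);print('side',u,'crop',(u[0]-160)*4,(u[1]-160)*4)
print('beaker',[(z,onplane(T,(262,100),z).round(),onplane(T,(268,40),z).round(),onplane(T,(162,205),z).round()) for z in(0,100,200)])
print('cam',(-T['R'].T@T['t']).round())
E
```

```text
copper [465.6 166.   22. ] yaw 10.0093957116557 [array([483.5, 180. ,  22. ]), array([444.4, 173. ,  22. ]), array([487.4, 159. ,  22. ]), array([447.2, 152.1,  22. ])]
groove [650.   82.5  12. ] 105.64620830109153 yaw -4.26780961877986
upper [649.4  83.6  37. ] [array([682.1, 135.5,  37. ]), array([672.9,  27.2,  37. ]), array([625.8, 138.8,  37. ]), array([616.7,  32.7,  37. ])]
base [649.7  83.9  10. ] [array([699.1, 134.6,  10. ]), array([690.7,  26.1,  10. ]), array([608.9, 141.3,  10. ]), array([600.1,  33.4,  10. ])]
side (np.float64(253.22487025063512), np.float64(239.52177619124404)) crop 372.8994810025405 318.0871047649762
side (np.float64(202.78333696806044), np.float64(194.96831324785597)) crop 171.13334787224176 139.8732529914239
side (np.float64(201.83913040465092), np.float64(184.37570734146246)) crop 167.35652161860367 97.50282936584983
beaker [(0, array([733.,  27.,   0.]), array([873.,  15.,   0.]), array([501., 232.,   0.])), (100, array([695.,  30., 100.]), array([819.,  19., 100.]), array([489., 212., 100.])), (200, array([657.,  32., 200.]), array([766.,  23., 200.]), array([476., 192., 200.]))]
cam [388.  51. 904.]
```

>>> move_arm:
  dp:
    - [21, 49, 0]
    - [21, 49, 0]
    - [21, 49, 0]
    - [21, 49, 0]
    - [21, 49, 0]
    - [21, 49, 0]
    - [21, 49, 0]
    - [21, 49, 0]
    - [21, 49, 0]
    - [21, 49, 0]
  rotation:
    - [0, 0, -0.013]
    - [0, 0, -0.013]
    - [0, 0, -0.013]
    - [0, 0, -0.013]
    - [0, 0, -0.013]
    - [0, 0, -0.013]
    - [0, 0, -0.013]
    - [0, 0, -0.013]
    - [0, 0, -0.013]
    - [0, 0, -0.013]
  hand: [1, 1, 1, 1, 1, 1, 1, 1, 1, 1]

```text
clock: 1.35
eef_pos: [374.8, -33.0, 205.5]
eef_rot: [3.141, -0.0, 0.173]
wrist_force: [0.3, -1.4, -0.5]
finger_gap: 94.1
finger_force: 0.0
```

>>> move_arm:
  dp:
    - [23, 50, -10]
    - [23, 50, -10]
    - [23, 50, -10]
    - [22, 50, -10]
    - [0, 0, -40]
    - [0, 0, -40]
    - [0, 0, 0]
    - [0, 0, 0]
  rotation:
    - [0, 0, 0]
    - [0, 0, 0]
    - [0, 0, 0]
    - [0, 0, 0]
    - [0, 0, 0]
    - [0, 0, 0]
    - [0, 0, 0]
    - [0, 0, 0]
  hand: [1, 1, 1, 1, 1, 1, 1, 1]

```text
clock: 2.35
eef_pos: [466.2, 165.3, 86.9]
eef_rot: [-3.141, -0.002, 0.174]
wrist_force: [-0.5, -0.2, 0.2]
finger_gap: 94.2
finger_force: 0.0
```

```bash
python3 - <<'E'
from cell import manip,camera
import cv2,pickle
from h import *
c=camera("side");s=manip.read_state();print(s['eef_pos'],s['eef_rot'])
cv2.imwrite('pics/side2.png',cv2.resize(c['image'][110:290,150:350,::-1],None,fx=3,fy=3,interpolation=cv2.INTER_CUBIC))
print([(x-150)*3 if i==0 else (x-110)*3 for i,x in enumerate(proj(c,(465.6,166,22)))])
E
```

```text
[466.40945384 165.32987663  87.20499277] [-3.14136374e+00 -2.44913383e-03  1.73611567e-01]
[np.float64(309.7116429025278), np.float64(388.5555127255089)]
```

View pics/side2.png

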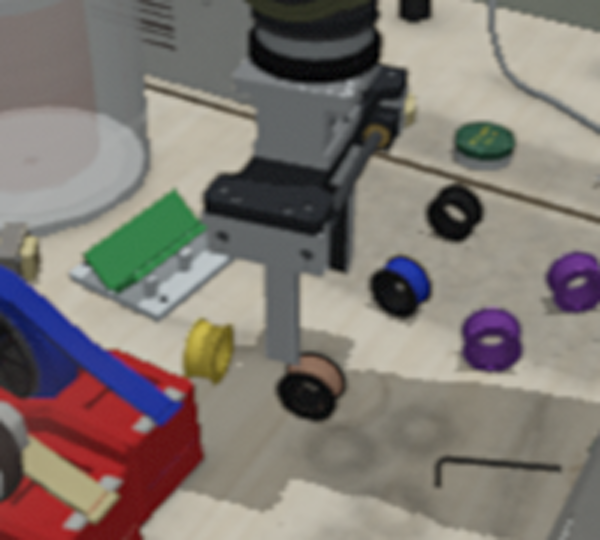

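The near finger's tip is at (282,360), on the left-face side of the untouched coil. The coil is centred near (312,387), against a prediction of (310,388). Descending.

>>> move_arm:
  dp:
    - [0, 0, -35]
    - [0, 0, -30]
    - [0, 0, -14]
    - [0, 0, 0]
  rotation:
    - [0, 0, 0]
    - [0, 0, 0]
    - [0, 0, 0]
    - [0, 0, 0]
  hand: [1, 1, 1, 1]

```text
clock: 2.9
eef_pos: [465.8, 165.2, 6.9]
eef_rot: [-3.142, -0.0, 0.174]
wrist_force: [0.4, -0.4, 0.2]
finger_gap: 94.1
finger_force: 0.0
```

>>> move_arm:
  dp:
    - [0, 0, 0]
    - [0, 0, 0]
    - [0, 0, 0]
    - [0, 0, 0]
    - [0, 0, 0]
    - [0, 0, 0]
    - [0, 0, 0]
    - [0, 0, 0]
  rotation:
    - [0, 0, 0]
    - [0, 0, 0]
    - [0, 0, 0]
    - [0, 0, 0]
    - [0, 0, 0]
    - [0, 0, 0]
    - [0, 0, 0]
    - [0, 0, 0]
  hand: [0.45, 0.4, 0.35, 0.3, 0.27, 0.24, 0.2, 0.2]
  newtons: 8

```text
clock: 3.9
eef_pos: [465.5, 165.2, 6.4]
eef_rot: [3.142, -0.0, 0.174]
wrist_force: [0.7, 0.5, 0.4]
finger_gap: 24.4
finger_force: 8.0
```

>>> move_arm:
  dp:
    - [0, 0, 0]
    - [0, 0, 0]
    - [0, 0, 15]
    - [0, 0, 35]
    - [0, 0, 40]
    - [0, 0, 30]
    - [0, 0, 0]
  rotation:
    - [0, 0, 0]
    - [0, 0, 0]
    - [0, 0, 0]
    - [0, 0, 0]
    - [0, 0, 0]
    - [0, 0, 0]
    - [0, 0, 0]
  hand: [0.15, 0.15, 0.15, 0.15, 0.15, 0.15, 0.15]
  newtons: 18

```text
clock: 4.78
eef_pos: [466.6, 165.5, 129.2]
eef_rot: [-3.141, -0.005, 0.174]
wrist_force: [-0.5, 0.4, -1.5]
finger_gap: 24.7
finger_force: 18.0
```

>>> move_arm:
  dp:
    - [37, -17, 0]
    - [37, -17, 0]
    - [37, -16, 0]
    - [37, -16, 0]
    - [36, -16, 0]
    - [0, 0, -20]
    - [0, 0, -15]
    - [0, 0, 0]
    - [0, 0, 0]
  rotation:
    - [0, 0, -0.051]
    - [0, 0, -0.051]
    - [0, 0, -0.051]
    - [0, 0, -0.051]
    - [0, 0, -0.052]
    - [0, 0, 0]
    - [0, 0, 0]
    - [0, 0, 0]
    - [0, 0, 0]
  hand: [0.15, 0.15, 0.15, 0.15, 0.15, 0.15, 0.15, 0.15, 0.15]

```text
clock: 5.9
eef_pos: [649.4, 83.6, 92.1]
eef_rot: [-3.141, -0.001, -0.082]
wrist_force: [-0.5, -0.4, -0.4]
finger_gap: 24.5
finger_force: 18.0
```

```bash
python3 - <<'E'
from cell import manip,camera
import cv2,pickle
from h import *
c=camera("side");s=manip.read_state();print(s['eef_pos'],s['eef_rot'],s['finger_gap'])
cv2.imwrite('pics/side3.png',cv2.resize(c['image'][100:240,130:300,::-1],None,fx=4,fy=4,interpolation=cv2.INTER_CUBIC))
p=s['eef_pos']+[0,0,15.6]
u=proj(c,p);print((u[0]-130)*4,(u[1]-100)*4)
E
```

```text
[649.57951008  83.55496331  92.34174015] [-3.14139752e+00 -1.11789177e-03 -8.16137135e-02] 24.284372331674703
278.4216012970521 243.9105790983307
```

View pics/side3.png

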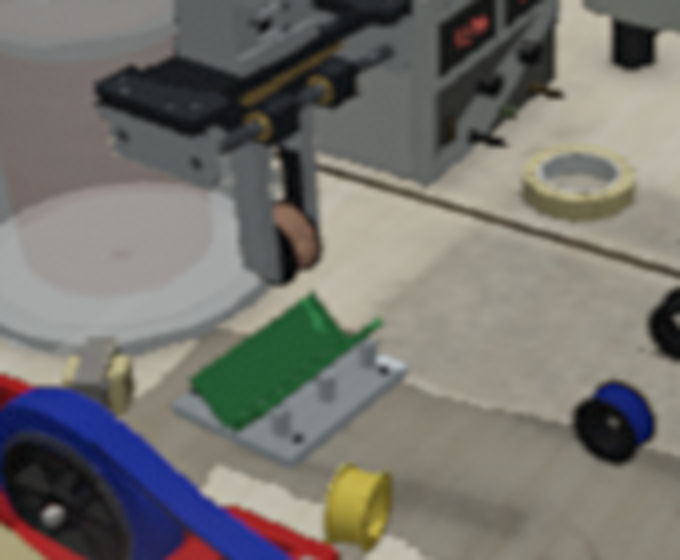

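The coil hangs level in the fingers around (285,243), above the groove at about (290,360). Lowering.

>>> move_arm:
  dp:
    - [0, 0, -30]
    - [0, 0, -20]
    - [0, 0, -8]
    - [0, 0, -3]
    - [0, 0, 0]
    - [0, 0, 0]
  rotation:
    - [0, 0, 0]
    - [0, 0, 0]
    - [0, 0, 0]
    - [0, 0, 0]
    - [0, 0, 0]
    - [0, 0, 0]
  hand: [0.15, 0.15, 0.15, 0.15, 0.15, 0.15]

```text
clock: 6.7
eef_pos: [649.9, 83.2, 31.2]
eef_rot: [-3.141, -0.001, -0.082]
wrist_force: [1.1, 0.7, -0.5]
finger_gap: 24.2
finger_force: 18.0
```

>>> move_arm:
  dp:
    - [0, 0, -2]
    - [0, 0, 0]
    - [0, 0, -1]
    - [0, 0, 0]
    - [0, 0, 0]
  rotation:
    - [0, 0, 0]
    - [0, 0, 0]
    - [0, 0, 0]
    - [0, 0, 0]
    - [0, 0, 0]
  hand: [0.15, 0.15, 0.15, 0.15, 0.15]

```text
clock: 7.32
eef_pos: [650.0, 83.2, 27.9]
eef_rot: [-3.141, -0.001, -0.082]
wrist_force: [2.7, 0.0, 3.7]
finger_gap: 24.5
finger_force: 18.0
```

One wall (low x) is touched first, so I'll shift slightly in +x.

>>> move_arm:
  dp:
    - [1, 0, 0]
    - [0, 0, -0.5]
    - [0, 0, 0]
    - [0, 0, 0]
  rotation:
    - [0, 0, 0]
    - [0, 0, 0]
    - [0, 0, 0]
    - [0, 0, 0]
  hand: [0.15, 0.15, 0.15, 0.15]

```text
clock: 7.82
eef_pos: [650.4, 83.2, 27.6]
eef_rot: [3.142, 0.0, -0.082]
wrist_force: [-3.4, -0.9, 11.0]
finger_gap: 24.4
finger_force: 18.0
```

Seated on both walls; releasing.

>>> move_arm:
  dp:
    - [0, 0, 0.5]
    - [0, 0, 0]
    - [0, 0, 0]
    - [0, 0, 0]
    - [0, 0, 0]
    - [0, 0, 0]
  rotation:
    - [0, 0, 0]
    - [0, 0, 0]
    - [0, 0, 0]
    - [0, 0, 0]
    - [0, 0, 0]
    - [0, 0, 0]
  hand: [0.24, 0.3, 0.4, 0.5, 0.6, 0.6]
  newtons: 5

```text
clock: 8.57
eef_pos: [650.5, 83.2, 27.4]
eef_rot: [-3.142, 0.0, -0.082]
wrist_force: [-0.1, -0.0, 0.4]
finger_gap: 56.1
finger_force: 0.0
```

>>> move_arm:
  dp:
    - [0, 0, 10]
    - [0, 0, 25]
    - [0, 0, 40]
    - [0, 0, 40]
    - [-40, -20, 20]
    - [-50, -30, 0]
    - [-50, -30, 0]
    - [-50, -30, 0]
    - [0, 0, 0]
    - [0, 0, 0]
  rotation:
    - [0, 0, 0]
    - [0, 0, 0]
    - [0, 0, 0]
    - [0, 0, 0]
    - [0, 0, 0]
    - [0, 0, 0]
    - [0, 0, 0]
    - [0, 0, 0]
    - [0, 0, 0]
    - [0, 0, 0]
  hand: [0.6, 0.6, 0.6, 0.6, 0.6, 0.6, 0.6, 0.6, 0.6, 0.6]

```text
clock: 9.82
eef_pos: [461.3, -26.8, 163.4]
eef_rot: [-3.142, -0.002, -0.083]
wrist_force: [-0.8, -0.8, -0.0]
finger_gap: 56.4
finger_force: 0.0
```

```bash
python3 - <<'E'
from cell import manip,camera
import cv2
from h import *
c=camera("side");t=camera("top");s=manip.read_state();print(s['eef_pos'],s['clock'],s['wrist_force'])
o=[cv2.resize(x['image'][b:b+130,a:a+130,::-1],(400,400),interpolation=cv2.INTER_CUBIC) for x,a,b in((c,140,130),(t,180,90))]
cv2.imwrite('pics/fin.png',np.hstack(o))
for x,a,b in((c,140,130),(t,180,90)):
    u=proj(x,(650,83.5,43));print((u[0]-a)*400/130,(u[1]-b)*400/130)
E
```

```text
[461.41369294 -26.44841237 162.75769747] 9.925 [0.00965789 0.7071195  0.76069196]
189.4994443697142 167.95776898754116
167.54556443981414 125.47446301949304
```

View pics/fin.png

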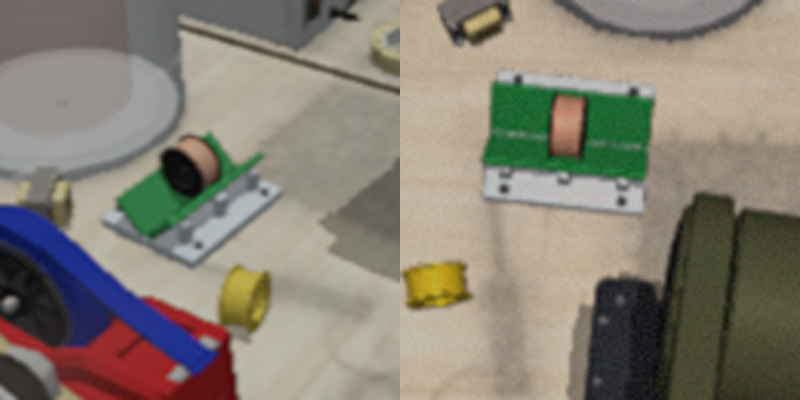

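The copper coil sits in the groove at mid-length, at (190,165) in the side panel and (568,125) in the top panel. Its axle runs along the groove and the gripper is clear.

```bash
python3 -c "
from cell import manip
print(manip.sign_off())"
```

```text
the job is handed in; nothing more can be done
None
```

The copper coil is resting on its rim in the middle of the green V-groove, its axle along the groove; I did not touch the blue coil or the empty bobbin, and the job was handed in at about 10 s.

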